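# Bring the milk jug round to the mug

### The job

On the tea table, turn the lazy Susan by pushing the pegs on its rim with your fingertips until the milk jug (the small pitcher with a pouring lip and a loop handle) stands squarely in front of the mug, that is, on the line from the middle of the lazy Susan to the mug that stands on the table beside it. Everything on the lazy Susan must ride round with it, standing: do not touch or lift the jug or the other things on it, and leave the mug and the rest of the table as they are. Finish with the lazy Susan at rest and your hand clear.

Things in the scene. Friction and masses are not known exactly. Their poses are not given: they have to be found in the camera images.
- stand: the fixed foot of the lazy Susan, a dark wooden disc 170 mm across and 16 mm high, mostly hidden under the turning board; it cannot be moved. Origin on the board's turning axis at table height, z up; its -x axis points horizontally at the centre of the mug, so this is the front
- board (a joint): angle (rad) of the lazy Susan's turning board about the vertical axis through the foot's origin, positive counter-clockwise from above, free for nearly two turns either way. The board is a pale wooden disc 350 mm across, its underside 16 mm and its top 30 mm above the table. It turns with light friction (about 1 N pushed at a peg) and stops almost at once when let go
- peg (a point): the top centre of one of six equal upright round wooden pegs, 14 mm thick and rising 42 mm above the board's top (72 mm above the table), which stand around the board's rim on a circle of 160 mm radius, 60 degrees apart. At board angle 0 this peg lies on the foot's +x axis
- jug: the milk jug: small open dark stoneware pitcher, 75 mm high, 66 mm across, pouring lip towards its -y and a loop handle towards its +y reaching 49 mm from its axis; loose on the board, about 80 mm from the board's axis, in one of four places; origin at the centre of its underside, z up
- sugar: lidded white china sugar bowl with a round knob, 62 mm across, 67 mm high, loose on the board; origin at the centre of its underside, z up
- tin: square metal tea tin with a lid, 48 x 48 mm, 73 mm high, loose on the board; origin at the centre of its underside, z up
- honey: round glass honey jar with screw cap, 56 mm across, 70 mm high, loose on the board; origin at the centre of its underside, z up
- mug: the mug: pottery mug 82 mm across and 85 mm high with a loop handle on its +y side, loose on the table beside the lazy Susan, its centre 255 to 270 mm from the turning axis (at least 39 mm of free table between mug body and board); origin at the centre of its underside, z up
- glass: clear tea glass with a handle, 76 mm across, 75 mm high, on the table, a bystander; origin at the centre of its underside, z up
- dish: small shallow dish, 90 mm across, 18 mm high, on the table, a bystander; origin at the centre of its underside, z up
- notebook: notebook 160 x 220 mm, 10 mm thick with a pen on it, on the table, a bystander; origin at the centre of its underside, z up
- spoon: short steel spoon 140 mm long lying on the table, a bystander; origin near its middle
Things that resemble listed ones, but are neither listed nor needed, are in the scene too. What is shaped like the jug but green or red is not meant. Leave any green look-alike of the honey alone.

How it is judged:
At the end, for the whole second after the job is handed in: The jug's axis is within 20 mm (about 15 degrees) of the line from the turning axis to the mug, on the mug's side; the board is at rest; jug, sugar bowl, tin and honey jar stand upright on the board, 55 to 105 mm from its axis; the mug stands within 20 mm of where it was (x of jug in the frame of stand below -0.05 m and y of jug in the frame of stand between -0.02 and 0.02 m and velocity of joint board between -0.05 and 0.05 rad/s and height (world z) of jug between 0.024 and 0.036 m and angle between each of jug, sugar, tin, honey, mug's own z axis and vertical below 0.1 rad and horizontal distance between jug and stand between 0.055 and 0.105 m and height (world z) of sugar between 0.024 and 0.036 m and horizontal distance between sugar and stand between 0.055 and 0.105 m and height (world z) of tin between 0.024 and 0.036 m and horizontal distance between tin and stand between 0.055 and 0.105 m and height (world z) of honey between 0.024 and 0.036 m and horizontal distance between honey and stand between 0.055 and 0.105 m and linear speed of jug below 0.02 m/s and distance of mug from where it was at the start of the episode below 0.02 m); the robot touches nothing.
It fails at once if the robot touches the jug, sugar bowl, tin or honey jar (contact force between any of the fingers, the arm and jug above 0.5 N or contact force between any of the fingers, the arm and sugar above 0.5 N or contact force between any of the fingers, the arm and tin above 0.5 N or contact force between any of the fingers, the arm and honey above 0.5 N).
It fails at once if the jug, sugar bowl, tin or honey jar is lifted (height (world z) of any of jug, sugar, tin, honey above 0.045 m).
It fails at once if the jug, sugar bowl, tin or honey jar is knocked over (angle between any of jug, sugar, tin, honey's own z axis and vertical above 0.35 rad).
It fails at once if the mug, glass, dish, notebook or spoon is shifted by more than 20 mm (distance of any of mug, glass, dish, notebook, spoon from where it was at the start of the episode above 0.02 m).
It also fails if it takes over 48 s, if anything falls off the work surface, if the arm or the gripper's body presses on something with over 40 N, if the wrist force passes 120 N, or if a joint passes its speed limit or range.

### The arm

A 6-joint arm with a two-finger parallel gripper is mounted at the origin on the work surface. World frame = base frame: x ahead of the robot, y to its left, z up, the work surface at z = 0. Lengths are in m, angles in rad, forces in N, time in s.
With the tool pointing down it reaches from about 0.35 to 0.775 m from the base axis. Payload 5.5 kg.
Tool frame: the origin (TCP) lies midway between the tips of the shut fingers; the grasp point (between the pads) lies 19 mm behind it; z points along the fingers, y is the line along which they close (so a half turn about z gives the same grasp; the last joint's range is limited). The gripper opens to 85 mm and grips with 20 to 120 N. Pads are 22 mm wide; open, the fingers measure 114 mm over their backs; the gripper's body (76 mm by 85 mm) begins 54 mm behind the grasp point. The pads swing forward as they close: fully open they stand 13 mm farther back than shut.
Start: joints at [1.066, 0.313, 0.046, 1.304, 0, 1.431], TCP at [0.205, 0.537, 0.204] pointing down, gripper open.
Joint ranges: [-2.76, 2.76], [-0.86, 1.69], [-1.03, 1.26], [-2.2, 2.34], [-1.47, 1.5], [-3.14, 3.14]. Speed limits (rad/s): [2.57, 2.57, 3.14, 3.14, 3.14, 3.14].

### API

Orientations are given as a unit quaternion [w, x, y, z].
In Python, from workcell import env gives the robot as it stands. The module is installed in compiled form; this text tells all that it offers.
- The arm moves only by the tool servo_tool, never from a script. Its argument "increments" is a list of rows, each an object of numbers: "grip": the closure, from 0 (fully open) to 1 (shut); "x", "y", "z": the shift along the tool's x, y, z in mm; "roll": the turn about the tool's z in degrees. In form: [{"grip": .., "x": .., "y": .., "z": .., "roll": ..}, ...]. A call has 1 to 5 rows; each row shifts and turns the commanded pose from where the row before left it, along the tool's axes as they then stand; what a row does not reach is not made up. A row lasts 1/12 s, in which the tool goes at most 41.7 mm and 7.16 degrees, less where a joint would pass 70% of its speed; a pose out of reach is approached as far as the arm can. A call is refused whole if a number of a shift passes 41.7 or a number of a turn 7.16, either way. A call with a gripper value outside its range is refused whole. The fingers move at their own pace and stop on an object; "grip_force" is the grip in N (left out, the last holds). Time passes only in rows, so rows that do not move let the fingers close. It gives the time, the measured TCP pose, the force, the opening and the grip force at its end, in the units of the state.
- env.get_state(): the state, without advancing time (a new reading comes with each control period).
- env.read_camera(name): name is "scene" or "side" or "wrist"; returns the picture (480x640x3 uint8, red, green, blue); there is no depth.
- env.get_calibration(name): a dict with "vertical_fov" (degrees; the focal length in pixels is half the picture's height over the tangent of half this angle, whatever the lens; pixels are square), "cx", "cy" (the principal point, pixels), "rvec" (rotation vector, rad) and "tvec" (3), from world to camera coordinates, as OpenCV has them; the wrist camera has in their place "tool_from_camera" (4x4, takes a point from camera to tool coordinates, whose origin is the TCP and whose axes are the flange's). Camera axes: x right, y down, z forward; pixel columns grow to the right and rows downward; lengths in m; the calibration is good to about 2 mm. A picture is of the moment at which its call begins: read the wrist's pose just before it. get_calibration takes no time and is no camera call.
- env.hand_in(): hands the job in; it is judged then, once.
The state is a dict: "clock": time; "joint_pos": joint angles; "qvel": joint speeds; "tau": joint torques, N m; "tcp_pos": TCP position; "orientation": TCP orientation; "wrist_force": force on the tool from outside, world axes, zero at the start; "ft_torque": the same for the moment, N m; "finger_gap": finger opening in m; "grip_force": force on a finger pad.
Only numpy, scipy, OpenCV 4.12 (cv2) and the standard library are available. Lean on these libraries where they do the work, as an engineer would, in place of code of your own. Each camera call takes 0.05 s, during which the arm holds its last target. There are 200 camera calls.

## Working session

There is one attempt and no reset: what is moved stays moved. The work goes in short steps, Python scripts to look and compute and a tool call to move; the robot and the scene stay as the last step left them, time stands still between calls to the robot, and variables do not carry over. Pictures are saved under pics/ and viewed, at most 10 in all, crops included, and the job is handed in when it is done.

Besides the shell and the picture viewer there is one more tool, called after "Emit:" as name([rows], argument=value, ...), one row to a line, values as JSON. servo_tool: Moves the arm, as the interface text tells. Its arguments: {"type":"object","properties":{"increments":{"type":"array"},"grip_force":{"type":"number"}},"required":["increments"]}

```bash
mkdir -p pics; cat > h.py <<'E'
import numpy as np, cv2
from workcell import env
def cal(n):
    c=env.get_calibration(n); f=240/np.tan(np.radians(c["vertical_fov"])/2)
    K=np.array([[f,0,c["cx"]],[0,f,c["cy"]],[0,0,1.]])
    return K,np.array(c["rvec"],float),np.array(c["tvec"],float)
def ray(n,uv,z):
    K,r,t=cal(n); R=cv2.Rodrigues(r)[0]; o=-R.T@t
    uv=np.atleast_2d(uv).astype(float)
    d=(np.linalg.inv(K)@np.c_[uv,np.ones(len(uv))].T).T@R
    return o+d*((z-o[2])/d[:,2])[:,None]
def proj(n,P):
    K,r,t=cal(n); return cv2.projectPoints(np.atleast_2d(P).astype(float),r,t,K,None)[0][:,0]
E
python3 - <<'E'
from h import *
for n in("scene","side"):
    cv2.imwrite(f"pics/{n}0.png",env.read_camera(n)[:,:,::-1]); print(n,cal(n))
print(env.get_state())
E
```

```text
scene (array([[616.65916271,   0.        , 325.52727612],
       [  0.        , 616.65916271, 241.65717991],
       [  0.        ,   0.        ,   1.        ]]), array([ 2.03470659,  0.90283887, -0.47686349]), array([-0.36548174, -0.14146343,  1.92072899]))
side (array([[499.42831857,   0.        , 324.0781685 ],
       [  0.        , 499.42831857, 239.98182405],
       [  0.        ,   0.        ,   1.        ]]), array([ 2.31379902, -0.46364075,  0.19668769]), array([-0.45782498,  0.2090854 ,  1.54579561]))
{'clock': 0.1, 'joint_pos': array([ 1.06639093e+00,  3.13909526e-01,  4.50984533e-02,  1.30358686e+00,
       -3.64640257e-07,  1.43116402e+00]), 'qvel': array([-0.00059389, -0.00235405,  0.00239797,  0.00102278, -0.00139809,
       -0.00124366]), 'tau': array([ 1.92698142e-03, -4.81724310e+01,  2.99244851e+01,  1.28314801e-02,
       -1.30294079e-04, -5.84596094e-06]), 'tcp_pos': array([0.20491158, 0.53672496, 0.20340944]), 'orientation': array([-2.53266181e-04,  1.81376991e-01,  9.83413314e-01, -7.59695661e-04]), 'wrist_force': array([ 0.06411485, -0.02773799, -0.07423456]), 'ft_torque': array([ 0.00753703,  0.06942014, -0.076693  ]), 'grip_force': 0.0, 'finger_gap': 0.0853750574482299}
```

View pics/scene0.png

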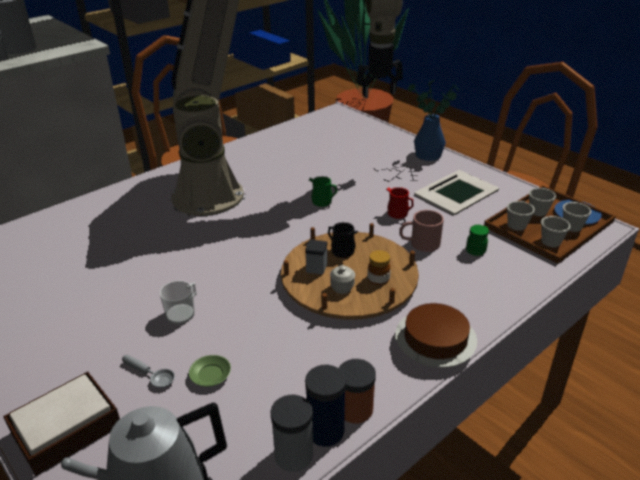

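View pics/side0.png

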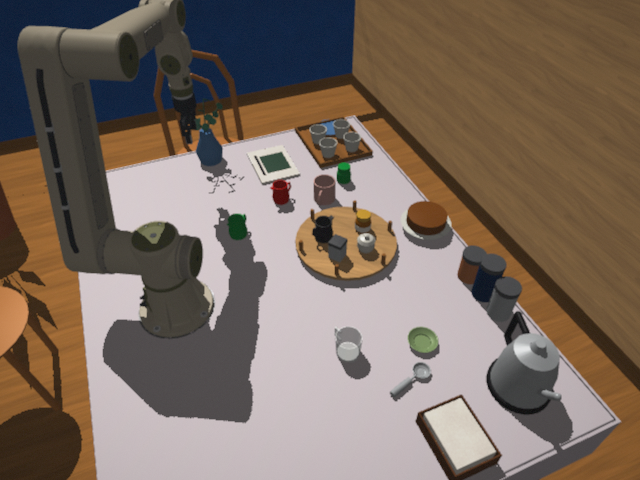

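Scene view: the board is centred near (350,272). The jug candidates are black on the board (343,240), green (322,190) and red (398,202); the dark stoneware one on the board fits. The mug is the pinkish one at (427,230). In the side view the jug is at (323,229) and the mug at (325,189). I'll enlarge both to confirm and measure.

```bash
python3 - <<'E'
from h import *
a=cv2.imread("pics/scene0.png")[180:330,265:465]; b=cv2.imread("pics/side0.png")[165:285,265:425]
cv2.imwrite("pics/c1.png",cv2.resize(a,(800,600),interpolation=cv2.INTER_CUBIC))
cv2.imwrite("pics/c2.png",cv2.resize(b,(800,600),interpolation=cv2.INTER_CUBIC))
E
```

```text
(no output)
```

View pics/c1.png

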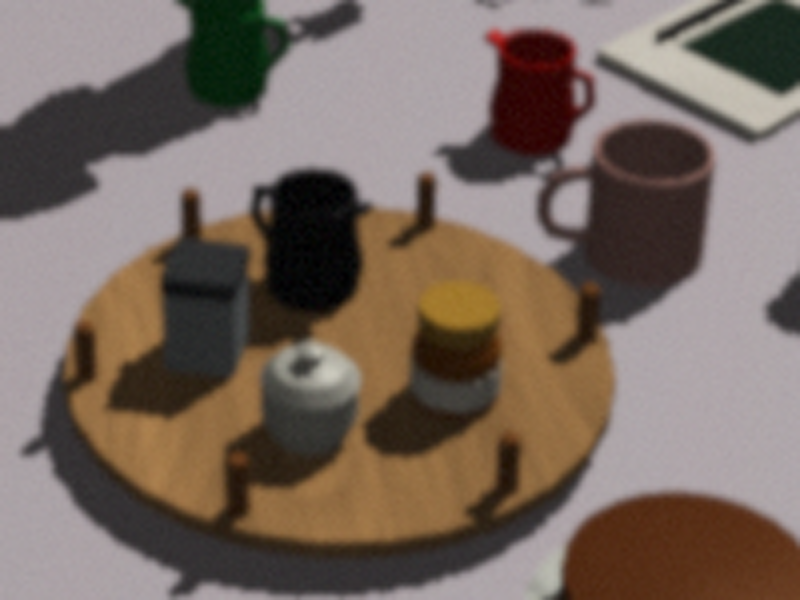

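View pics/c2.png

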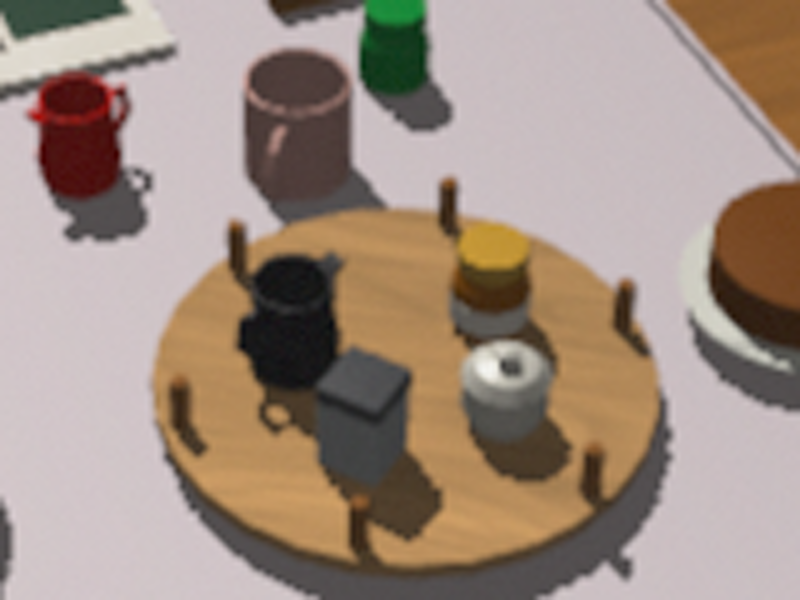

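The crop confirms the black jug: it has the pouring lip and the loop handle. I'll convert the points seen in both views.

```bash
python3 - <<'E'
from h import *
A=lambda p:np.array(p)/4+[265,180]
B=lambda p:np.array(p)/5+[265,165]
p1=ray("scene",A([(191,192),(426,176),(590,286),(511,436),(238,455),(84,328)]),.072)[:,:2]
p2=ray("side",B([(179,381),(237,227),(448,183),(625,284),(594,448),(360,498)]),.072)[:,:2]
def fit(p):
    s=cv2.minEnclosingCircle  # unused
    # regular hexagon: centre = mean
    c=p.mean(0); d=p-c; a=np.degrees(np.arctan2(d[:,1],d[:,0])); return c,np.linalg.norm(d,axis=1).round(3),a.round(1)
print(fit(p1));print(fit(p2))
c=(fit(p1)[0]+fit(p2)[0])/2
for n,u,v,z in [("jug",(315,187),(293,281),.105),("mug",(654,154),(299,82),.085),("tin",(207,262),(364,383),.103),("honey",(459,306),(494,246),.1),("sugar",(307,352),(512,362),.095),("redjug",(537,48),(77,94),.075),("mughandle",(548,205),(272,150),.045)]:
    a=ray("scene",A([u]),z)[0,:2];b=ray("side",B([v]),z)[0,:2];m=(a+b)/2-c
    print(n,a.round(3),b.round(3),"r",np.linalg.norm(m).round(3),"ang",np.degrees(np.arctan2(m[1],m[0])).round(1))
print(c)
E
```

```text
(array([0.59444332, 0.03962633]), array([0.159, 0.159, 0.159, 0.16 , 0.157, 0.16 ]), array([ 174.6,  114.8,   55.1,   -5.2,  -65.7, -124.2]))
(array([0.59491809, 0.0408726 ]), array([0.16 , 0.158, 0.158, 0.159, 0.16 , 0.156]), array([ 174.7,  114.9,   54.7,   -5.3,  -65.5, -125.5]))
jug [0.523 0.086] [0.529 0.084] r 0.082 ang 147.1
mug [0.626 0.301] [0.626 0.304] r 0.264 ang 83.2
tin [ 0.536 -0.019] [ 0.535 -0.021] r 0.084 ang -134.4
honey [0.67  0.066] [0.672 0.069] r 0.081 ang 19.6
sugar [ 0.637 -0.028] [ 0.636 -0.033] r 0.082 ang -59.7
redjug [0.468 0.359] [0.473 0.366] r 0.346 ang 111.1
mughandle [0.581 0.249] [0.596 0.283] r 0.226 ang 91.6
[0.59468071 0.04024947]
```

Turning axis is at (0.595, 0.040). The jug is at 147° and the mug at 83.2°, so the board must turn about 64° clockwise. I'll push the peg at -125°, on the near side away from the mug, with shut fingers from its counter-clockwise side. First I travel high to a point above (0.546, -0.112).

Emit:
servo_tool([
  {"grip": 1,"x": -27.5,"y": -24.2},
  {"grip": 1,"x": -27.5,"y": -24.2},
  {"grip": 1,"x": -27.5,"y": -24.2},
  {"grip": 1,"x": -27.5,"y": -24.2},
  {"grip": 1,"x": -27.5,"y": -24.2},
], grip_force=20)

```text
invalid input at $.increments[0]: expected keys grip, x, y, z, roll
```

Emit:
servo_tool([
  {"grip": 1,"x": -27.5,"y": -24.2},
  {"grip": 1,"x": -27.5,"y": -24.2},
  {"grip": 1,"x": -27.5,"y": -24.2},
  {"grip": 1,"x": -27.5,"y": -24.2},
  {"grip": 1,"x": -27.5,"y": -24.2},
])

```text
invalid input at $.increments[0]: expected keys grip, x, y, z, roll
```

Emit:
servo_tool([
  {"grip": 1,"x": -27.5,"y": -24.2},
  {"grip": 1,"x": -27.5,"y": -24.2},
  {"grip": 1,"x": -27.5,"y": -24.2},
  {"grip": 1,"x": -27.5,"y": -24.2},
  {"grip": 1,"x": -27.5,"y": -24.2},
])

```text
invalid input at $.increments[0]: expected keys grip, x, y, z, roll
```

Emit:
servo_tool([
  {"grip": 1,"x": -27.5,"y": -24.2},
  {"grip": 1,"x": -27.5,"y": -24.2},
  {"grip": 1,"x": -27.5,"y": -24.2},
  {"grip": 1,"x": -27.5,"y": -24.2},
  {"grip": 1},
])

```text
invalid input at $.increments[0]: expected keys grip, x, y, z, roll
```

Emit:
servo_tool([
  {"grip": 1,"x": -27.5,"y": -24.2,"z": 0,"roll": 0},
  {"grip": 1,"x": -27.5,"y": -24.2,"z": 0,"roll": 0},
  {"grip": 1,"x": -27.5,"y": -24.2,"z": 0,"roll": 0},
  {"grip": 1,"x": -27.5,"y": -24.2,"z": 0,"roll": 0},
  {"grip": 1,"x": -27.5,"y": -24.2,"z": 0,"roll": 0},
], grip_force=20)

```text
clock: 0.52
tcp_pos: [0.2905, 0.3734, 0.2037]
orientation: [-0.0, 0.181, 0.983, -0.0]
wrist_force: [1.4, 0.3, 0.6]
finger_gap: 0.0256
grip_force: 0.0
```

Emit:
servo_tool([
  {"grip": 1,"x": -27.5,"y": -24.2,"z": 0,"roll": 0},
  {"grip": 1,"x": -27.5,"y": -24.2,"z": 0,"roll": 0},
  {"grip": 1,"x": -27.5,"y": -24.2,"z": 0,"roll": 0},
  {"grip": 1,"x": -27.5,"y": -24.2,"z": 0,"roll": 0},
  {"grip": 1,"x": -27.5,"y": -24.2,"z": 0,"roll": 0},
])

```text
clock: 0.93
tcp_pos: [0.3759, 0.2113, 0.204]
orientation: [-0.0, 0.181, 0.983, -0.0]
wrist_force: [1.2, -0.6, -1.1]
finger_gap: -0.0001
grip_force: 0.0
```

Emit:
servo_tool([
  {"grip": 1,"x": -27.5,"y": -24.2,"z": 0,"roll": 0},
  {"grip": 1,"x": -27.5,"y": -24.2,"z": 0,"roll": 0},
  {"grip": 1,"x": -27.5,"y": -24.2,"z": 0,"roll": 0},
  {"grip": 1,"x": -27.5,"y": -24.2,"z": 0,"roll": 0},
  {"grip": 1,"x": -27.5,"y": -24.2,"z": 0,"roll": 0},
])

```text
clock: 1.35
tcp_pos: [0.4612, 0.0491, 0.204]
orientation: [-0.0, 0.181, 0.983, 0.0]
wrist_force: [0.8, 1.2, 0.4]
finger_gap: 0.0001
grip_force: 0.0
```

Emit:
servo_tool([
  {"grip": 1,"x": -27.5,"y": -24.2,"z": 0,"roll": 0},
  {"grip": 1,"x": -27.5,"y": -24.2,"z": 0,"roll": 0},
  {"grip": 1,"x": -27.5,"y": -24.2,"z": 0,"roll": 0},
  {"grip": 1,"x": -27.5,"y": -24.2,"z": 0,"roll": 0},
  {"grip": 1,"x": 0,"y": 0,"z": 0,"roll": 0},
])

```text
clock: 1.77
tcp_pos: [0.532, -0.0843, 0.2031]
orientation: [0.001, 0.184, 0.983, -0.001]
wrist_force: [1.5, 0.7, 0.5]
finger_gap: 0.0001
grip_force: 0.0
```

Emit:
servo_tool([
  {"grip": 1,"x": -23,"y": -21,"z": 0,"roll": 0},
  {"grip": 1,"x": 0,"y": 0,"z": 0,"roll": 0},
  {"grip": 1,"x": 0,"y": 0,"z": 33,"roll": 0},
  {"grip": 1,"x": 0,"y": 0,"z": 33,"roll": 0},
  {"grip": 1,"x": 0,"y": 0,"z": 0,"roll": 0},
])

```text
clock: 2.18
tcp_pos: [0.5384, -0.1047, 0.1318]
orientation: [-0.006, 0.181, 0.983, 0.001]
wrist_force: [-2.0, 1.1, -0.5]
finger_gap: 0.0002
grip_force: 0.0
```

```bash
python3 - <<'E'
from h import *
a=env.read_camera("side")[165:285,265:425,::-1]
cv2.imwrite("pics/c3.png",cv2.resize(a,(800,600),interpolation=cv2.INTER_CUBIC))
s=env.get_state();print(s["tcp_pos"],s["orientation"],s["joint_pos"])
E
```

```text
[ 0.539714   -0.10499403  0.13484572] [-4.21102510e-03  1.81313800e-01  9.83415996e-01  7.42818799e-04] [-3.38250105e-01  3.02088162e-01 -1.41654205e-01  1.13560457e+00
  1.59709277e-04  2.63970426e-02]
```

View pics/c3.png

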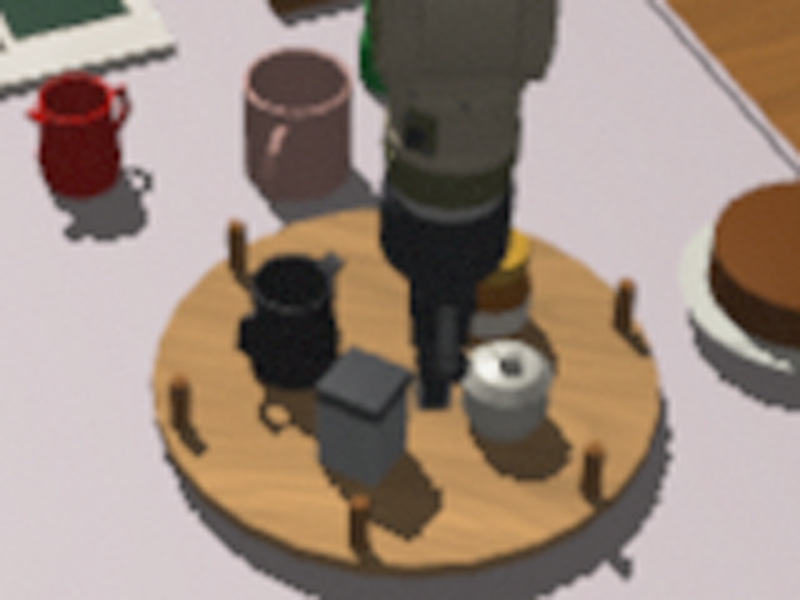

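The tip hovers at z 0.135, between the pegs at -125° (360,500) and -65° (594,450), clear of the tin and the sugar bowl. I'll move it slightly outward, then lower.

Emit:
servo_tool([
  {"grip": 1,"x": 0,"y": -8,"z": 0,"roll": 0},
  {"grip": 1,"x": 0,"y": 0,"z": 28,"roll": 0},
  {"grip": 1,"x": 0,"y": 0,"z": 28,"roll": 0},
  {"grip": 1,"x": 0,"y": 0,"z": 28,"roll": 0},
  {"grip": 1,"x": 0,"y": 0,"z": 0,"roll": 0},
])

```text
clock: 2.65
tcp_pos: [0.5383, -0.1135, 0.0518]
orientation: [-0.002, 0.181, 0.983, 0.0]
wrist_force: [-1.6, 0.3, -0.7]
finger_gap: 0.0
grip_force: 0.0
```

Emit:
servo_tool([
  {"grip": 1,"x": 0,"y": 0,"z": 0,"roll": 0},
  {"grip": 1,"x": 0,"y": 0,"z": 0,"roll": 0},
])

```text
clock: 2.82
tcp_pos: [0.5422, -0.1148, 0.0569]
orientation: [0.002, 0.181, 0.983, -0.0]
wrist_force: [0.6, 0.1, 1.1]
finger_gap: 0.0001
grip_force: 0.0
```

Emit:
servo_tool([
  {"grip": 1,"x": 5.7,"y": 0.1,"z": 6,"roll": 2},
  {"grip": 1,"x": 5.7,"y": 0.1,"z": 0,"roll": 2},
  {"grip": 1,"x": 4,"y": 0.1,"z": 0,"roll": 1.4},
  {"grip": 1,"x": 4,"y": 0.1,"z": 0,"roll": 1.4},
  {"grip": 1,"x": 4,"y": 0.1,"z": 0,"roll": 1.4},
])

```text
clock: 3.23
tcp_pos: [0.5213, -0.1048, 0.0513]
orientation: [0.003, 0.252, 0.968, -0.0]
wrist_force: [0.4, -0.6, 0.3]
finger_gap: -0.0003
grip_force: 0.0
```

Emit:
servo_tool([
  {"grip": 1,"x": 4,"y": 0.1,"z": 0,"roll": 1.4},
  {"grip": 1,"x": 4,"y": 0.1,"z": 0,"roll": 1.4},
  {"grip": 1,"x": 4,"y": 0.1,"z": 0,"roll": 1.4},
  {"grip": 1,"x": 4,"y": 0.1,"z": 0,"roll": 1.4},
  {"grip": 1,"x": 5.7,"y": 0.1,"z": 0,"roll": 2},
])

```text
clock: 3.65
tcp_pos: [0.5036, -0.0929, 0.0514]
orientation: [0.003, 0.315, 0.949, -0.0]
wrist_force: [1.0, 0.1, 0.7]
finger_gap: 0.0001
grip_force: 0.0
```

Emit:
servo_tool([
  {"grip": 1,"x": 5.7,"y": 0.1,"z": 0,"roll": 2},
  {"grip": 1,"x": 5.7,"y": 0.1,"z": 0,"roll": 2},
  {"grip": 1,"x": 5.7,"y": 0.1,"z": 0,"roll": 2},
  {"grip": 1,"x": 5.7,"y": 0.1,"z": 0,"roll": 2},
  {"grip": 1,"x": 5.7,"y": 0.1,"z": 0,"roll": 2},
])

```text
clock: 4.07
tcp_pos: [0.4821, -0.0737, 0.0513]
orientation: [0.003, 0.397, 0.918, 0.0]
wrist_force: [0.3, -0.3, 0.0]
finger_gap: -0.0001
grip_force: 0.0
```

Emit:
servo_tool([
  {"grip": 1,"x": 5.7,"y": 0.1,"z": 0,"roll": 2},
  {"grip": 1,"x": 5.7,"y": 0.1,"z": 0,"roll": 2},
  {"grip": 1,"x": 5.7,"y": 0.1,"z": 0,"roll": 2},
  {"grip": 1,"x": 5.7,"y": 0.1,"z": 0,"roll": 2},
  {"grip": 1,"x": 5.7,"y": 0.1,"z": 0,"roll": 2},
])

```text
clock: 4.48
tcp_pos: [0.4645, -0.0513, 0.0512]
orientation: [0.003, 0.476, 0.88, 0.001]
wrist_force: [-0.7, 0.2, 0.6]
finger_gap: -0.0001
grip_force: 0.0
```

Emit:
servo_tool([
  {"grip": 1,"x": 5.7,"y": 0,"z": 0,"roll": 2},
  {"grip": 1,"x": 5.7,"y": 0,"z": 0,"roll": 2},
  {"grip": 1,"x": 5.7,"y": 0,"z": 0,"roll": 2},
  {"grip": 1,"x": 5.7,"y": 0,"z": 0,"roll": 2},
  {"grip": 1,"x": 5.7,"y": 0,"z": 0,"roll": 2},
])

```text
clock: 4.9
tcp_pos: [0.4507, -0.0263, 0.0512]
orientation: [0.003, 0.55, 0.835, 0.001]
wrist_force: [-0.2, 0.2, -0.2]
finger_gap: -0.0001
grip_force: 0.0
```

Emit:
servo_tool([
  {"grip": 1,"x": 5.7,"y": 0,"z": 0,"roll": 2},
  {"grip": 1,"x": 5.7,"y": 0,"z": 0,"roll": 2},
  {"grip": 1,"x": 5.7,"y": 0,"z": 0,"roll": 2},
  {"grip": 1,"x": 5.7,"y": 0,"z": 0,"roll": 2},
  {"grip": 1,"x": 4,"y": 0,"z": 0,"roll": 1.4},
])

```text
clock: 5.32
tcp_pos: [0.4417, -0.0008, 0.0511]
orientation: [0.002, 0.617, 0.787, 0.001]
wrist_force: [0.5, -0.1, 0.3]
finger_gap: 0.0005
grip_force: 0.0
```

Emit:
servo_tool([
  {"grip": 1,"x": 3,"y": 0,"z": 0,"roll": 1},
  {"grip": 1,"x": 2,"y": 0,"z": 0,"roll": 0.7},
  {"grip": 1,"x": 0,"y": 0,"z": 0,"roll": 0},
  {"grip": 1,"x": 0,"y": 0,"z": 0,"roll": 0},
])

```text
clock: 5.65
tcp_pos: [0.439, 0.004, 0.049]
orientation: [0.001, 0.628, 0.778, 0.0]
wrist_force: [0.7, 0.7, -0.1]
finger_gap: 0.0001
grip_force: 0.0
```

```bash
python3 - <<'E'
from h import *
a=env.read_camera("scene")[180:330,265:465,::-1]
cv2.imwrite("pics/c4.png",cv2.resize(a,(800,600),interpolation=cv2.INTER_CUBIC))
E
```

```text
(no output)
```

View pics/c4.png

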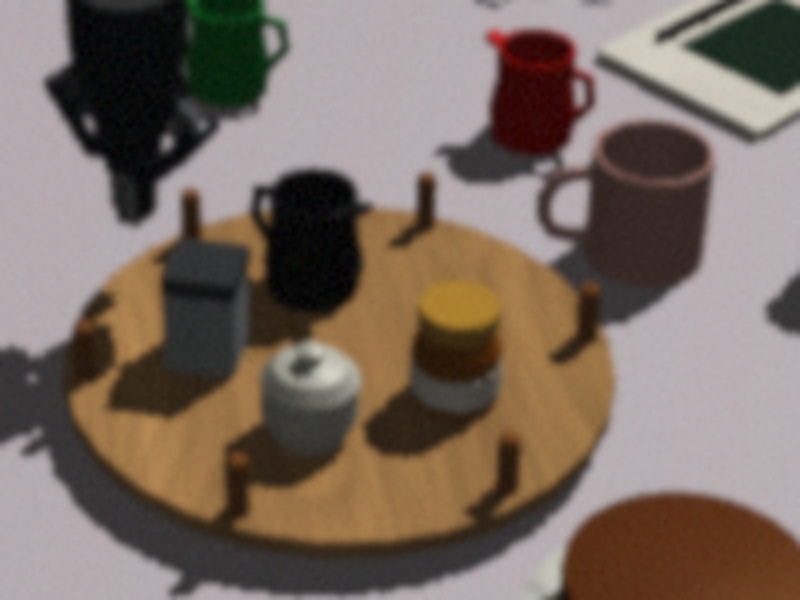

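The board has not turned and the finger seems to be off the board, at crop (130,215). I'll compare where the TCP should project.

```bash
python3 - <<'E'
from h import *
s=env.get_state();print(s["tcp_pos"],s["joint_pos"])
p=proj("scene",s["tcp_pos"])[0]; print("scene full",p,"crop",(p-[265,180])*4)
p=proj("side",s["tcp_pos"])[0]; print("side",p,(p-[265,165])*5)
print("c3",(proj("side",[.5397,-.105,.1348])[0]-[265,165])*5)
print("base scene,side",proj("scene",[0,0,0]),proj("side",[0,0,0]))
a=env.read_camera("side")[165:285,265-40:425-40,::-1]
cv2.imwrite("pics/c5.png",cv2.resize(a,(800,600),interpolation=cv2.INTER_CUBIC))
# triangulate tip if at crop(133,218) scene
for z in (.05,.06,.08,.1,.12): print(z,ray("scene",[(265+133/4,180+218/4)],z))
E
```

```text
[0.43876831 0.00393654 0.04876481] [-1.74382758e-01  1.66962306e-01 -5.52189516e-01  8.50483736e-01
  9.96794494e-06  1.18321047e+00]
scene full [299.13681487 243.01946687] crop [136.54725947 252.07786747]
side [307.43053095 256.27424394] [212.15265474 456.37121968]
c3 [427.2872757  433.13959422]
base scene,side [[208.18762713 196.23967374]] [[176.16032104 307.53484949]]
0.05 [[0.4081266  0.02653634 0.05      ]]
0.06 [[0.4195131  0.01744562 0.06      ]]
0.08 [[ 0.44228611 -0.00073583  0.08      ]]
0.1 [[ 0.46505911 -0.01891728  0.1       ]]
0.12 [[ 0.48783211 -0.03709872  0.12      ]]
```

View pics/c5.png

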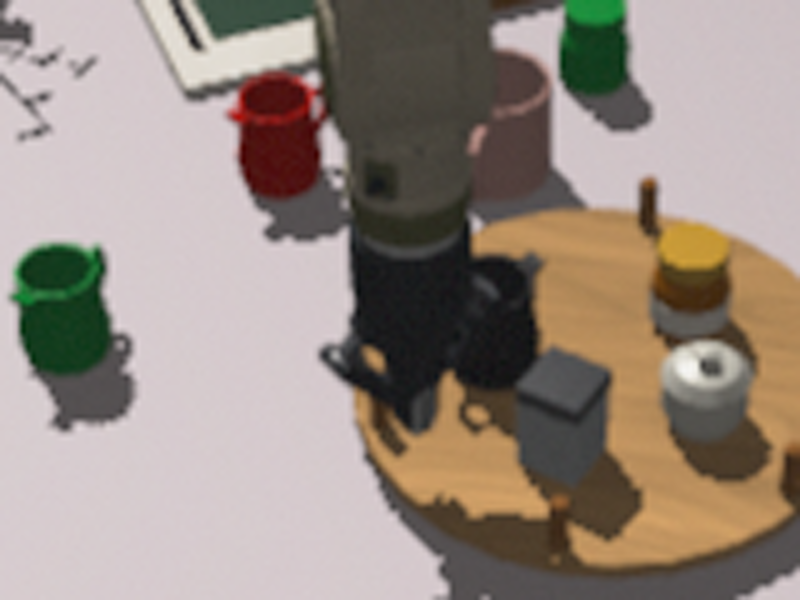

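Both views put the real fingertip at z of about 0.08, some 30 mm above the reported value, so it passed over the peg. I'll go back the same way, raised a little, then lower by 30 mm more.

Emit:
servo_tool([
  {"grip": 1,"x": 0,"y": 0,"z": -15,"roll": 0},
  {"grip": 1,"x": -14.3,"y": 0.6,"z": 0,"roll": -5},
  {"grip": 1,"x": -14.3,"y": 0.6,"z": 0,"roll": -5},
  {"grip": 1,"x": -14.3,"y": 0.6,"z": 0,"roll": -5},
  {"grip": 1,"x": -14.3,"y": 0.6,"z": 0,"roll": -5},
])

```text
clock: 6.17
tcp_pos: [0.4597, -0.0494, 0.0632]
orientation: [-0.0, 0.481, 0.877, -0.0]
wrist_force: [-0.4, 0.6, 0.3]
finger_gap: -0.0002
grip_force: 0.0
```

Emit:
servo_tool([
  {"grip": 1,"x": -14.3,"y": 0.6,"z": 0,"roll": -5},
  {"grip": 1,"x": -14.3,"y": 0.6,"z": 0,"roll": -5},
  {"grip": 1,"x": -14.3,"y": 0.6,"z": 0,"roll": -5},
  {"grip": 1,"x": -14.3,"y": 0.6,"z": 0,"roll": -5},
  {"grip": 1,"x": -14.3,"y": 0.6,"z": 0,"roll": -5},
])

```text
clock: 6.58
tcp_pos: [0.5097, -0.1002, 0.063]
orientation: [-0.0, 0.281, 0.96, -0.0]
wrist_force: [0.1, -0.4, -0.0]
finger_gap: -0.0001
grip_force: 0.0
```

Emit:
servo_tool([
  {"grip": 1,"x": -14.3,"y": 0.6,"z": 0,"roll": -5},
  {"grip": 1,"x": -14.3,"y": 0.6,"z": 0,"roll": -5},
  {"grip": 1,"x": 0,"y": 0,"z": 0,"roll": 0},
  {"grip": 1,"x": 0,"y": 0,"z": 0,"roll": 0},
])

```text
clock: 6.92
tcp_pos: [0.5348, -0.113, 0.0628]
orientation: [-0.0, 0.199, 0.98, 0.0]
wrist_force: [-0.4, 0.7, 0.4]
finger_gap: 0.0001
grip_force: 0.0
```

Emit:
servo_tool([
  {"grip": 1,"x": 0,"y": 0,"z": 14,"roll": 0},
  {"grip": 1,"x": 0,"y": 0,"z": 14,"roll": 0},
  {"grip": 1,"x": 0,"y": 0,"z": 0,"roll": 0},
  {"grip": 1,"x": 0,"y": 0,"z": 0,"roll": 0},
])

```text
clock: 7.25
tcp_pos: [0.5331, -0.1118, 0.0345]
orientation: [-0.001, 0.198, 0.98, 0.0]
wrist_force: [0.6, -0.6, -0.1]
finger_gap: 0.0
grip_force: 0.0
```

```bash
python3 - <<'E'
from h import *
s=env.get_state();print(s["tcp_pos"])
a=env.read_camera("scene")[180:330,265:465,::-1];b=env.read_camera("side")[165:315,265:465,::-1]
for n,z in (("scene",.035),("scene",.065),("side",.035),("side",.065)): print(n,z,(proj(n,[*s["tcp_pos"][:2],z])[0]-([265,180] if n=="scene" else [265,165]))*2+(0 if n=="scene" else np.array([400,0])))
cv2.imwrite("pics/c6.png",cv2.resize(np.hstack([a,b]),(800,300),interpolation=cv2.INTER_CUBIC))
E
```

```text
[ 0.53306034 -0.11184292  0.0345397 ]
scene 0.035 [ 45.61892195 204.74185152]
scene 0.065 [ 44.58002605 185.48416044]
side 0.035 [566.47019044 220.6417862 ]
side 0.065 [567.16404673 208.06020997]
```

View pics/c6.png

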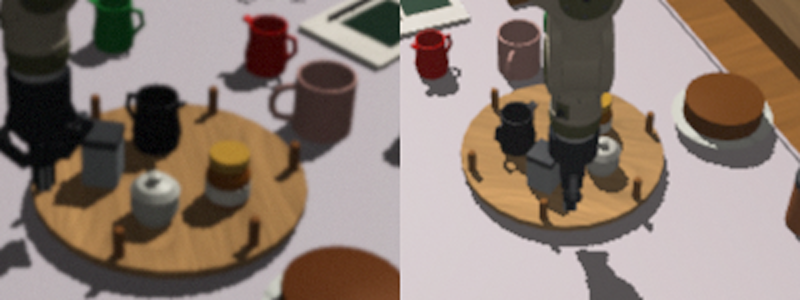

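The tip is confirmed at z of about 0.063 (scene 43,188; side 570,209), just on the counter-clockwise side of the near peg. I'll lower 10 mm more and push.

Emit:
servo_tool([
  {"grip": 1,"x": 0,"y": 0,"z": 10,"roll": 0},
  {"grip": 1,"x": 4,"y": 0.1,"z": 0,"roll": 1.4},
  {"grip": 1,"x": 4,"y": 0.1,"z": 0,"roll": 1.4},
  {"grip": 1,"x": 4,"y": 0.1,"z": 0,"roll": 1.4},
  {"grip": 1,"x": 4,"y": 0.1,"z": 0,"roll": 1.4},
])

```text
clock: 7.77
tcp_pos: [0.5199, -0.1052, 0.0251]
orientation: [-0.0, 0.247, 0.969, 0.0]
wrist_force: [-1.2, -0.5, 0.1]
finger_gap: 0.0001
grip_force: 0.0
```

Emit:
servo_tool([
  {"grip": 1,"x": 4,"y": 0.1,"z": 0,"roll": 1.4},
  {"grip": 1,"x": 4,"y": 0.1,"z": 0,"roll": 1.4},
  {"grip": 1,"x": 4,"y": 0.1,"z": 0,"roll": 1.4},
  {"grip": 1,"x": 4,"y": 0.1,"z": 0,"roll": 1.4},
  {"grip": 1,"x": 4,"y": 0.1,"z": 0,"roll": 1.4},
])

```text
clock: 8.18
tcp_pos: [0.5034, -0.0948, 0.0254]
orientation: [0.0, 0.305, 0.952, -0.0]
wrist_force: [0.7, -1.1, 0.0]
finger_gap: -0.0001
grip_force: 0.4
```

Emit:
servo_tool([
  {"grip": 1,"x": 5.7,"y": 0.1,"z": 0,"roll": 2},
  {"grip": 1,"x": 5.7,"y": 0.1,"z": 0,"roll": 2},
  {"grip": 1,"x": 5.7,"y": 0.1,"z": 0,"roll": 2},
  {"grip": 1,"x": 5.7,"y": 0.1,"z": 0,"roll": 2},
  {"grip": 1,"x": 5.7,"y": 0.1,"z": 0,"roll": 2},
])

```text
clock: 8.6
tcp_pos: [0.4816, -0.0763, 0.0253]
orientation: [0.0, 0.387, 0.922, -0.0]
wrist_force: [0.6, -0.8, -0.6]
finger_gap: -0.0002
grip_force: 0.4
```

```bash
python3 - <<'E'
from h import *
s=env.get_state(); d=s["tcp_pos"][:2]-[.595,.040]
print(s["tcp_pos"],np.linalg.norm(d),np.degrees(np.arctan2(d[1],d[0])))
im=env.read_camera("scene"); cv2.imwrite("pics/s7.png",im[:,:,::-1])
# honey cap (yellow) -> direction of jar about the axis
h=cv2.cvtColor(im,cv2.COLOR_RGB2HSV); m=cv2.inRange(h,(20,150,90),(32,255,255)); m[:180]=0; m[330:]=0; m[:,:265]=0; m[:,465:]=0
n,l,st,c=cv2.connectedComponentsWithStats(m)
for i in range(1,n):
    if st[i,4]>20:
        p=ray("scene",c[i],.097)[0,:2]-[.595,.040]; print(c[i],st[i,4],np.linalg.norm(p),np.degrees(np.arctan2(p[1],p[0])))
E
```

```text
[ 0.48155155 -0.07633758  0.02532471] 0.16249610183904917 -134.27964841029421
[375.59689922 260.34108527] 129 0.07728429072172428 7.901692088670694
```

The board is turning with the finger. I'll go on.

Emit:
servo_tool([
  {"grip": 1,"x": 5.7,"y": 0.1,"z": 0,"roll": 2},
  {"grip": 1,"x": 5.7,"y": 0.1,"z": 0,"roll": 2},
  {"grip": 1,"x": 5.7,"y": 0.1,"z": 0,"roll": 2},
  {"grip": 1,"x": 5.7,"y": 0.1,"z": 0,"roll": 2},
  {"grip": 1,"x": 5.7,"y": 0.1,"z": 0,"roll": 2},
])

```text
clock: 9.07
tcp_pos: [0.4635, -0.0544, 0.0253]
orientation: [0.0, 0.466, 0.885, -0.0]
wrist_force: [-0.3, -1.3, 0.3]
finger_gap: -0.0003
grip_force: 0.4
```

Emit:
servo_tool([
  {"grip": 1,"x": 5.7,"y": 0.1,"z": 0,"roll": 2},
  {"grip": 1,"x": 5.7,"y": 0.1,"z": 0,"roll": 2},
  {"grip": 1,"x": 5.7,"y": 0.1,"z": 0,"roll": 2},
  {"grip": 1,"x": 5.7,"y": 0.1,"z": 0,"roll": 2},
  {"grip": 1,"x": 5.7,"y": 0.1,"z": 0,"roll": 2},
])

```text
clock: 9.48
tcp_pos: [0.4494, -0.0296, 0.0253]
orientation: [0.0, 0.541, 0.841, -0.0]
wrist_force: [0.1, -1.1, -1.1]
finger_gap: 0.0002
grip_force: 0.4
```

Emit:
servo_tool([
  {"grip": 1,"x": 5.7,"y": 0.1,"z": 0,"roll": 2},
  {"grip": 1,"x": 5.7,"y": 0.1,"z": 0,"roll": 2},
  {"grip": 1,"x": 5.7,"y": 0.1,"z": 0,"roll": 2},
  {"grip": 1,"x": 5.7,"y": 0.1,"z": 0,"roll": 2},
  {"grip": 1,"x": 5.7,"y": 0.1,"z": 0,"roll": 2},
])

```text
clock: 9.9
tcp_pos: [0.4398, -0.0028, 0.0252]
orientation: [0.0, 0.612, 0.791, -0.0]
wrist_force: [0.5, -0.5, -0.3]
finger_gap: 0.0001
grip_force: 0.4
```

Emit:
servo_tool([
  {"grip": 1,"x": 5.7,"y": 0.1,"z": 0,"roll": 2},
  {"grip": 1,"x": 5.7,"y": 0.1,"z": 0,"roll": 2},
  {"grip": 1,"x": 5.7,"y": 0.1,"z": 0,"roll": 2},
  {"grip": 1,"x": 5.7,"y": 0.1,"z": 0,"roll": 2},
  {"grip": 1,"x": 4,"y": 0.1,"z": 0,"roll": 1.4},
])

```text
clock: 10.32
tcp_pos: [0.4351, 0.0239, 0.0252]
orientation: [-0.0, 0.675, 0.738, -0.0]
wrist_force: [-0.5, 0.2, -0.0]
finger_gap: -0.0001
grip_force: 0.3
```

Emit:
servo_tool([
  {"grip": 1,"x": 3,"y": 0,"z": 0,"roll": 1},
  {"grip": 1,"x": 2,"y": 0,"z": 0,"roll": 0.7},
  {"grip": 1,"x": 0,"y": 0,"z": 0,"roll": 0},
])

```text
clock: 10.57
tcp_pos: [0.4352, 0.0289, 0.0252]
orientation: [-0.0, 0.685, 0.728, 0.0]
wrist_force: [1.1, 0.7, 0.3]
finger_gap: 0.0002
grip_force: 0.0
```

```bash
python3 - <<'E'
from h import *
s=env.get_state(); d=s["tcp_pos"][:2]-[.595,.040]
print(s["tcp_pos"],np.linalg.norm(d),np.degrees(np.arctan2(d[1],d[0])))
im=env.read_camera("scene")
for im_ in (cv2.imread("pics/scene0.png")[:,:,::-1],im):
    h=cv2.cvtColor(np.ascontiguousarray(im_),cv2.COLOR_RGB2HSV); m=cv2.inRange(h,(20,150,90),(32,255,255)); m[:180]=0; m[330:]=0; m[:,:265]=0; m[:,465:]=0
    n,l,st,c=cv2.connectedComponentsWithStats(m)
    for i in range(1,n):
        if st[i,4]>20:
            p=ray("scene",c[i],.1)[0,:2]-[.595,.040]; print(c[i],st[i,4],np.linalg.norm(p),np.degrees(np.arctan2(p[1],p[0])))
a=im[180:330,265:465,::-1]
cv2.imwrite("pics/c8.png",cv2.resize(a,(800,600),interpolation=cv2.INTER_CUBIC))
E
```

```text
[0.4351655  0.02893163 0.02523911] 0.16021728211013128 -176.0386531859951
[376.54166667 255.83333333] 24 0.07169653403153745 18.185016156908134
[382.65116279 257.76744186] 43 0.08795401862791548 18.28781196069952
[354.25984252 266.95275591] 127 0.07961678910998048 -37.18633005921193
```

View pics/c8.png

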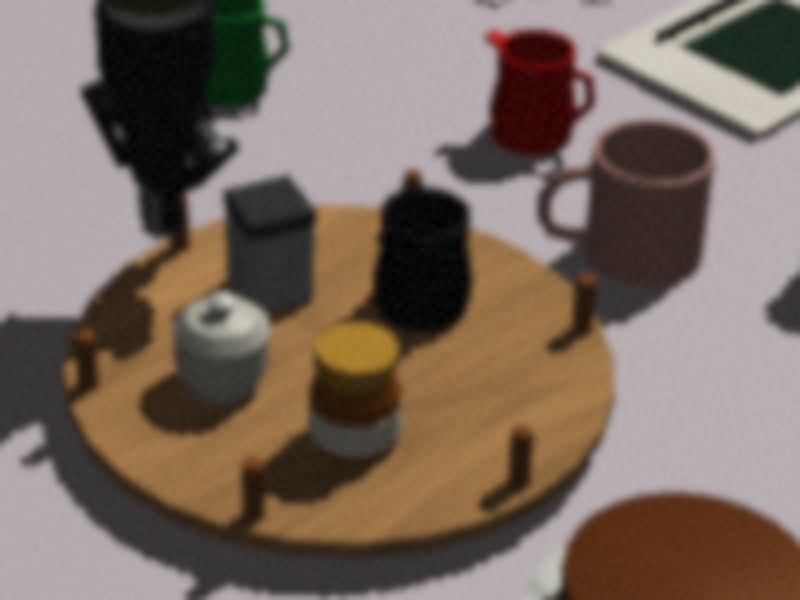

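All standing. The jug rim centre is at (426,208); peg tops are at (412,175), (588,277), (522,430), (253,463) and (86,332).

```bash
python3 - <<'E'
from h import *
A=lambda p:np.array(p)/4+[265,180]
f=lambda p:np.c_[np.linalg.norm(p,axis=1),np.degrees(np.arctan2(p[:,1],p[:,0]))].round(3)
c=np.array([.5945,.0396])
print(f(ray("scene",A([(412,174),(588,275),(522,429),(253,461),(86,330)]),.072)[:,:2]-c))
print(f(ray("scene",A([(426,208)]),.105)[:,:2]-c),f(ray("scene",A([(654,154)]),.085)[:,:2]-c))
E
```

```text
[[   0.158  118.244]
 [   0.161   59.244]
 [   0.159   -1.824]
 [   0.159  -62.056]
 [   0.159 -123.405]]
[[8.2000e-02 9.4571e+01]] [[ 0.263 83.144]]
```

About 9° more is needed.

Emit:
servo_tool([
  {"grip": 1,"x": 4,"y": 0.1,"z": 0,"roll": 1.4},
  {"grip": 1,"x": 5,"y": 0.1,"z": 0,"roll": 1.8},
  {"grip": 1,"x": 5,"y": 0.1,"z": 0,"roll": 1.8},
  {"grip": 1,"x": 5,"y": 0.1,"z": 0,"roll": 1.8},
  {"grip": 1,"x": 4,"y": 0.1,"z": 0,"roll": 1.4},
])

```text
clock: 11.03
tcp_pos: [0.4355, 0.0515, 0.0252]
orientation: [-0.0, 0.736, 0.677, -0.0]
wrist_force: [-0.5, 0.1, 1.0]
finger_gap: -0.0
grip_force: 0.3
```

Emit:
servo_tool([
  {"grip": 1,"x": 3,"y": 0,"z": 0,"roll": 1},
  {"grip": 1,"x": 0,"y": 0,"z": 0,"roll": 0},
  {"grip": 1,"x": 0,"y": 0,"z": 0,"roll": 0},
  {"grip": 1,"x": -15,"y": 0,"z": 0,"roll": 0},
  {"grip": 1,"x": 0,"y": -20,"z": 0,"roll": 0},
])

```text
clock: 11.45
tcp_pos: [0.4189, 0.0398, 0.026]
orientation: [0.002, 0.742, 0.671, 0.002]
wrist_force: [0.4, -0.1, 1.3]
finger_gap: -0.0002
grip_force: 0.0
```

Emit:
servo_tool([
  {"grip": 1,"x": 0,"y": 0,"z": -30,"roll": 0},
  {"grip": 1,"x": 0,"y": 0,"z": -30,"roll": 0},
  {"grip": 1,"x": 0,"y": 0,"z": -30,"roll": 0},
  {"grip": 1,"x": -40,"y": 0,"z": 0,"roll": 0},
  {"grip": 1,"x": -40,"y": 0,"z": 0,"roll": 0},
])

```text
clock: 11.87
tcp_pos: [0.4087, -0.0379, 0.1176]
orientation: [0.002, 0.739, 0.674, 0.002]
wrist_force: [1.3, -0.4, -1.6]
finger_gap: 0.0
grip_force: 0.0
```

Emit:
servo_tool([
  {"grip": 1,"x": -40,"y": 0,"z": 0,"roll": 0},
  {"grip": 1,"x": -40,"y": 0,"z": 0,"roll": 0},
  {"grip": 1,"x": -20,"y": 0,"z": 0,"roll": 0},
  {"grip": 1,"x": 0,"y": 0,"z": 0,"roll": 0},
  {"grip": 1,"x": 0,"y": 0,"z": 0,"roll": 0},
])

```text
clock: 12.28
tcp_pos: [0.3964, -0.1387, 0.1152]
orientation: [-0.0, 0.742, 0.67, 0.0]
wrist_force: [0.4, -0.0, 1.2]
finger_gap: -0.0001
grip_force: 0.0
```

```bash
python3 - <<'E'
from h import *
a=env.read_camera("scene")[190:290,325:455,::-1];b=env.read_camera("side")[175:275,275:405,::-1]
h=np.hstack([a,b]); print(h.shape)
cv2.imwrite("pics/c9.png",cv2.resize(h,(780,300),interpolation=cv2.INTER_CUBIC))
E
```

```text
(100, 260, 3)
```

View pics/c9.png

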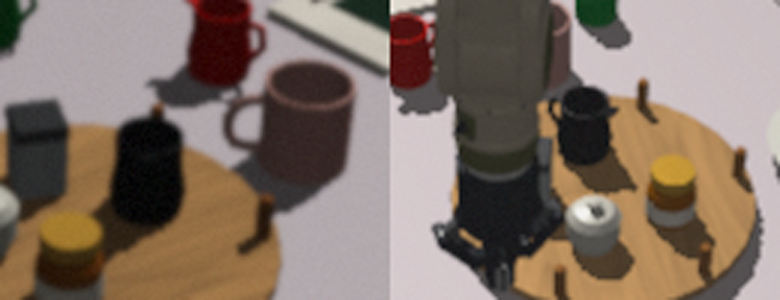

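The jug now stands before the mug, with its rim centre at scene (150,137) and side (585,103). All things are upright. Computing the angle from both views.

```bash
python3 - <<'E'
from h import *
f=lambda p:np.c_[np.linalg.norm(p,axis=1),np.degrees(np.arctan2(p[:,1],p[:,0]))].round(3)
c=np.array([.5947,.0402])
S=lambda p:np.array(p)/3+[325,190]
D=lambda p:np.array(p)/3+[275,175]
print(f(ray("scene",S([(150,137)]),.105)[:,:2]-c),f(ray("side",D([(195,103)]),.105)[:,:2]-c))
print(f(ray("scene",S([(158,107),(266,199)]),.072)[:,:2]-c),f(ray("side",D([(253,82),(350,152),(316,247)]),.072)[:,:2]-c))
# black-blob centroid check, mid-height of the jug
for n in("scene","side"):
    im=env.read_camera(n); u=proj(n,[.604,.122,.068])[0]; m=(im.max(2)<45).astype(np.uint8)
    k,l,st,q=cv2.connectedComponentsWithStats(m); i=l[int(u[1]),int(u[0])]
    print(n,u,q[i],st[i],f(ray(n,q[i],.068)[:,:2]-c))
print(env.get_state()["tcp_pos"])
E
```

```text
[[7.6000e-02 8.1901e+01]] [[7.8000e-02 8.2695e+01]]
[[  0.158 108.42 ]
 [  0.158  47.62 ]] [[  0.16   48.577]
 [  0.158 -12.198]
 [  0.159 -71.506]]
scene [375.7072685  246.39162625] [373.3707124  248.21899736] [360 228  26  41 758] [[7.2000e-02 8.1376e+01]]
side [339.06541067 216.60449589] [339.36065574 216.93442623] [331 204  19  26 366] [[8.0000e-02 8.3175e+01]]
[ 0.39645839 -0.13645062  0.11505927]
```

```bash
python3 -c "
from workcell import env
print(env.hand_in())"
```

```text
the job is handed in; nothing more can be done
None
```

I turned the lazy Susan about 66° clockwise and handed the job in: the jug measured at about 82–83° against the mug's 83°, everything was standing and the hand was clear, but the hand-in gave no verdict.

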